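# Release a clamped brass stamp and show its engraved face to the inspection camera

## Task

With the red screwdriver, turn the slotted clamp screw about a quarter turn anticlockwise so that its dog swings clear of the brass stamp, and put the screwdriver back upright in its stand. Then take the stamp out of the block and hold it still in the air in front of the inspection camera, at its focus point 70 mm straight out from the lens, with the engraved underside centred and square to the lens; finish while still holding it there, and leave the other things on the bench where they are.

Things in the scene. Friction and masses are not known exactly. Their poses are not given: they have to be found in the camera images.
- block: Hardwood work block 84 x 150 mm (its x, y), 30 mm high, fixed to the bench; origin at the centre of its underside. In its top a nest 40 mm square, 5 mm deep, centred at y = -30 mm, holds the stamp; the clamp screw's axis is at y = +18 mm.
- screw_slot (a point): Clamp screw: head 14 mm high, a dark round flange 30 mm across and on it two brass cheeks 22 mm long with a straight open slot between them, 8.5 mm wide, 7 mm deep. The point is on the screw's axis, level with the head's top (45 mm above the bench). z is up; x runs along the slot, the way the dog points. Friction 0.06 N m; it stays where left.
- clamp_screw (a joint): Angle (rad) of clamp screw and dog, a flat steel finger 12 mm wide fixed to the head, reaching 37 mm from the axis, its top 5 mm below the head's top. 0 = dog over the stamp's foot, towards the stem (starts within 0.2 of that); grows anticlockwise seen from above; stop at 1.8. From about 0.9 it no longer overlaps the foot.
- stamp_center (a point): Brass stamp standing in the nest, one edge of its foot under the dog (1 mm gap). Foot 36 x 36 x 8 mm, square stem 14 x 14 mm, 50 mm tall; in all 58 mm, about 150 g. The point is on its axis, half-way up (29 mm above the engraved underside, 54 mm above the bench at first). z points up the stem; x, y are square to its sides; the screw is 48 mm off towards +y.
- stamp_face (a point): Middle of the stamp's engraved underside, 29 mm below stamp_center along z; same axes.
- driver_handle (a point): Screwdriver standing upright in its stand, about 130 g. Red square handle 30 x 30 x 48 mm; below it 42 mm of round shank, 10 mm thick, then a blade 18 mm wide, 4 mm thick, 14 mm long. The point is the handle's middle (86 mm above the bench at first). z points from blade to handle, x along the blade's width, y across it; the handle's sides are square to x and y; a black line on its top runs along x.
- driver_tip (a point): End of the screwdriver's blade, 80 mm below driver_handle on the same axis; same axes. Gripped on the handle's faces square to y, the blade is centred best across the slot.
- stand_hole (a point): Screwdriver's stand: dark wooden block 60 x 60 mm, 62 mm high, fixed to the bench, with a 22 mm square hole right through. The point is the middle of the hole's mouth, at the top. In the stand the handle's underside rests on the top, shank and blade in the hole, the blade's end 6 mm above the bench (56 mm below the mouth).
- lens (a point): Middle of the front glass of the inspection camera: white cylinder with a black 54 mm ring, white light and blue lens, on a round 84 mm foot fixed to the bench. The lens is 83 mm above the bench and looks obliquely up, 30 degrees from vertical, leaning roughly towards the robot. z is the direction in which it looks.
- focus (a point): The point where the camera is in focus: in empty air 70 mm straight out from the lens along the direction in which it looks (144 mm above the bench); same axes.
- mallet: Bystander: wooden mallet lying on the bench, handle 190 mm long. Origin on the bench near the head.
- bench_block: Bystander: square steel bench block 75 x 75 x 24 mm. Origin at the centre of its underside.
- spare_punch: Bystander: dark steel round punch, 34 mm foot, 55 mm tall, upright. Origin at the centre of its underside.
- polish_jar: Bystander: jar 54 mm in diameter, 62 mm tall. Origin at the centre of its underside.
- pumice: Bystander: white pumice stone about 56 mm across, 27 mm high. Origin at the centre of its underside.
- brass_brush: Bystander: brush lying on the bench. Origin at the middle of its underside.
Mind the look-alikes: they are no part of the job. Of the things that look like the part that bears driver_handle, the smallest one is meant.

How it is judged (in metres and radians):
On the way, in this order (a step that is already met when the one before it is completed fails the run):
1. the screwdriver's blade is in the screw's slot (z of driver_tip in the frame of screw_slot below -0.003 m and horizontal distance between driver_tip and screw_slot below 0.008 m and value of joint clamp_screw below 0.6 rad), for 0.1 s.
2. the screw is turned until the dog is clear (angle over 1.1 rad), the blade still in the slot (value of joint clamp_screw above 1.1 rad and z of driver_tip in the frame of screw_slot below -0.001 m and horizontal distance between driver_tip and screw_slot below 0.01 m), for 0.1 s.
3. the screwdriver is back upright in its stand, let go, and the stamp still in the block (horizontal distance between driver_tip and stand_hole below 0.012 m and z of driver_tip in the frame of stand_hole below -0.05 m and angle between driver_handle's own z axis and vertical below 0.12 rad and contact force between the fingers and driver below 0.1 N and distance of stamp_center from where it was at the start of the episode below 0.03 m), for 0.2 s.
At the end, for the whole second after the job is handed in: Stamp held still in the air by the fingers, its engraved face within 18 mm of the focus point and square to the lens within 12 degrees; dog still turned clear (over 1.05 rad); screwdriver let go, upright within 7 degrees in its stand, blade over 50 mm down the hole and within 12 mm of its axis (distance between stamp_face and focus below 0.018 m and angle between the z axis of stamp_face and the z axis of lens, either way round below 0.21 rad and angle between stamp_face's own z axis and vertical below 1 rad and contact force between the fingers and stamp above 1 N and height (world z) of stamp_face above 0.1 m and linear speed of stamp below 0.02 m/s and contact force between stamp and camera_head below 0.1 N and value of joint clamp_screw above 1.05 rad and horizontal distance between driver_tip and stand_hole below 0.012 m and z of driver_tip in the frame of stand_hole below -0.05 m and angle between driver_handle's own z axis and vertical below 0.12 rad and contact force between the fingers and driver below 0.1 N); the arm keeps its last pose, push and grip.
It fails at once if a bystander (mallet, bench block, punch, jar, pumice or brush) is moved more than 30 mm (distance of any of mallet, bench_block, spare_punch, polish_jar, pumice, brass_brush from where it was at the start of the episode above 0.03 m).
It also fails if it takes over 67 s, if anything falls off the work surface, if the arm or the gripper's body presses on something with over 40 N, if the wrist force passes 120 N, or if a joint passes its speed limit or range.

## Robot

A 6-joint arm with a two-finger parallel gripper is mounted at the origin on the work surface. World frame = base frame: x ahead of the robot, y to its left, z up, the work surface at z = 0. Lengths are in m, angles in degrees, forces in N, time in s.
With the tool pointing down it reaches from about 0.35 to 0.875 m from the base axis. Payload 4.2 kg.
Tool frame: the origin (TCP) lies at the very end of the fingers, on their centre line; the grasp point (between the pads) lies 19 mm behind it; z points along the fingers, y is the line along which they close (so a half turn about z gives the same grasp; the last joint's range is limited). The gripper opens to 87 mm and grips with 3 to 60 N. Pads are 19 mm wide; open, the fingers measure 117 mm over their backs; the gripper's body (75 mm by 190 mm) begins 51 mm behind the grasp point.
Start: joints at [-58.465, 22.042, 0.453, 0, -68.411, -14.817], TCP at [0.18, -0.599, 0.223] pointing down, gripper open.
Joint ranges: [-179.83, 179.83], [-69.29, 118.12], [-61.27, 80.66], [-181.25, 117.63], [-171.15, -9.14], [-177.46, 177.46]. Speed limits (degrees/s): [159.86, 159.86, 180, 180, 180, 180].

## Interface

Orientations are given as a 3x3 rotation matrix whose columns are the frame's x, y, z axes.
In Python, from station import sense, optics, r gives the robot as it stands. The module is installed in compiled form; this text tells all that it offers.
- The arm moves only by the shell command python3 -m pendant 'ROWS' [OPENING]. ROWS is JSON, a list that holds one entry, the list of rows, each a list of 4 numbers: the shift along the tool's x, y, z normalised to -1 to 1, where 1 is 100 mm, then the turn about the tool's z normalised to -1 to 1, where 1 is 2 rad. A call has 1 to 8 rows; each row is the pose to reach, as a shift and turn from the pose commanded when the call began, along the tool's axes at that moment; what a row does not reach only later rows make up. A row lasts 1/10 s, in which the tool goes at most 50 mm and 8.59 degrees, less where a joint would pass 70% of its speed; a pose out of reach is approached as far as the arm can. A call with a number of a shift or a turn outside -1 to 1 is refused whole. A call with a gripper value outside its range is refused whole. OPENING is the closure, from 0 (fully open) to 1 (shut), set as the call begins (- or left out, the last holds). The fingers move at their own pace and stop on an object; the grip force is fixed at half the most. Time passes only in rows, so rows that repeat a pose let the fingers close. It gives the time, the measured TCP pose, the force, the opening and the grip force at its end, in the units of the state.
- sense(): the state, without advancing time (a new reading comes with each control period).
- optics.capture(name): name is "side" or "top"; returns the picture (384x512x3 uint8, red, green, blue); there is no depth.
- optics.get_calibration(name): a dict with "camera_matrix" (3x3 intrinsics, pixels), "distortion" ([k1, k2, p1, p2, k3] as OpenCV has them; the pictures are not rectified), "camera_from_world" (4x4, takes a point from world to camera coordinates). Camera axes: x right, y down, z forward; pixel columns grow to the right and rows downward; lengths in m; the calibration is good to about 2 mm. A picture is of the moment at which its call begins. get_calibration takes no time and is no camera call.
- r.finish_job(): hands the job in; it is judged then, once.
The state is a dict: "time_s": time; "joints": joint angles; "joint_velocities": joint speeds; "effort": joint torques, N m; "tcp_pos": TCP position; "ee_rot": TCP orientation; "wrist_force": force on the tool from outside, world axes, zero at the start; "moment": the same for the moment, N m; "gripper_width": opening from 0.0 (shut) to 1.0 (fully open); "gripper_force": force on a finger pad.
Only numpy, scipy, OpenCV 4.12 (cv2) and the standard library are available. Lean on these libraries where they do the work, as an engineer would, in place of code of your own. Each camera call takes 0.05 s, during which the arm holds its last target. There are 200 camera calls.

## Working session

There is one attempt and no reset: what is moved stays moved. The work goes in short steps, Python scripts to look and compute and a shell command to move; the robot and the scene stay as the last step left them, time stands still between calls to the robot, and variables do not carry over. Pictures are saved under pics/ and viewed, at most 10 in all, crops included, and the job is handed in when it is done.

```bash
mkdir -p pics && cat > h.py <<'E'
import numpy as np, cv2
from station import sense, optics, r
def cal(n):
    c=optics.get_calibration(n); return np.array(c["camera_matrix"]),np.array(c["distortion"]),np.array(c["camera_from_world"])
def ray(n,uv):
    K,D,T=cal(n); p=cv2.undistortPoints(np.array(uv,float).reshape(-1,1,2),K,D).reshape(-1,2)
    d=np.c_[p,np.ones(len(p))]@T[:3,:3]; return -T[:3,:3].T@T[:3,3],d
def onz(n,uv,z):
    o,d=ray(n,uv); return o+d*((z-o[2])/d[:,2])[:,None]
def proj(n,P):
    K,D,T=cal(n); return cv2.projectPoints(np.array(P,float).reshape(-1,3),cv2.Rodrigues(T[:3,:3])[0],T[:3,3],K,D)[0].reshape(-1,2)
def tri(uvt,uvs):
    o1,d1=ray("top",[uvt]);o2,d2=ray("side",[uvs]);d1,d2=d1[0],d2[0]
    s=np.linalg.lstsq(np.c_[d1,-d2],o2-o1,rcond=None)[0]; a,b=o1+s[0]*d1,o2+s[1]*d2
    return (a+b)/2,np.linalg.norm(a-b)
def shot(n,f):
    im=optics.capture(n); np.save(f"pics/{f}.npy",im); cv2.imwrite(f"pics/{f}.png",cv2.resize(im[...,::-1],(800,600),interpolation=cv2.INTER_CUBIC)); return im
E
python3 - <<'E'
from h import *
np.set_printoptions(precision=3,suppress=True)
for n in("top","side"):
    shot(n,n+"0"); K,D,T=cal(n); print(n,K[0,0],K[1,1],-T[:3,:3].T@T[:3,3],T[2,:3])
s=sense(); print(s)
E
```

```text
top 390.23760934125 390.23760934125 [0.498 0.008 1.203] [ 0.068  0.007 -0.998]
side 354.80693723728876 354.80693723728876 [0.12  0.842 0.79 ] [ 0.384 -0.732 -0.563]
{'time_s': 0.1, 'joints': array([-58.464,  22.087,   0.387,  -0.024, -68.412, -14.818]), 'joint_velocities': array([ 0.012, -0.029,  0.234,  0.009,  0.1  , -0.062]), 'effort': array([  0.   , -39.169,  18.794,   4.232,   0.013,  -0.   ]), 'tcp_pos': array([ 0.18 , -0.598,  0.222]), 'ee_rot': array([[-0.958, -0.288, -0.001],
       [-0.288,  0.958,  0.002],
       [ 0.   ,  0.002, -1.   ]]), 'wrist_force': array([-0.638,  0.204,  0.126]), 'moment': array([-0.   ,  0.014, -0.021]), 'gripper_force': 0.0, 'gripper_width': 0.9996091402161262}
```

View pics/top0.png

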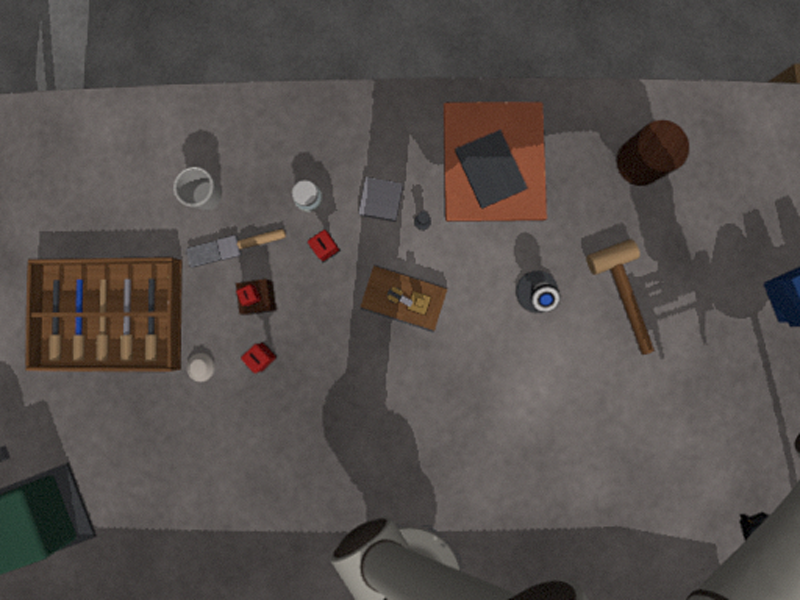

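View pics/side0.png

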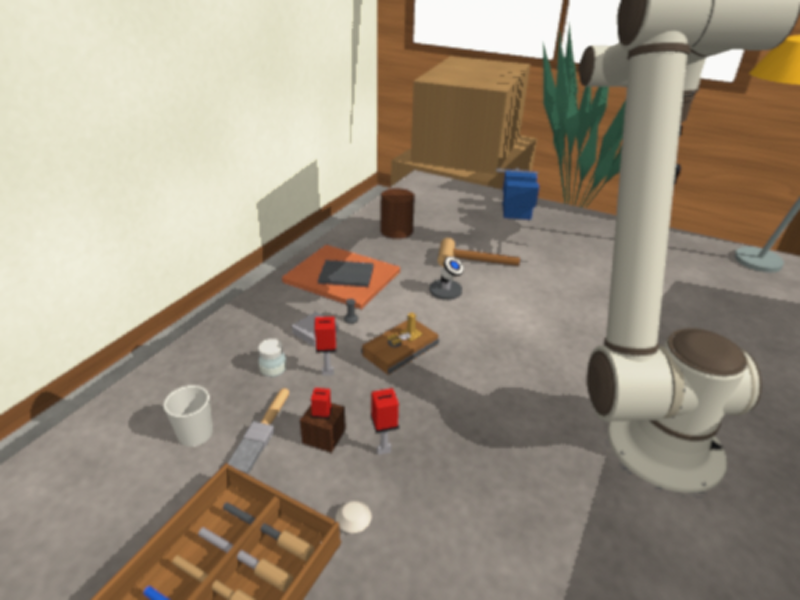

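```bash
python3 - <<'E'
from h import *
np.set_printoptions(precision=4,suppress=True)
def crop(n,x,y,w=53,h=60):
    a=np.load(f"pics/{n}0.npy")[y:y+h,x:x+w]; return cv2.resize(a,(265,300),interpolation=cv2.INTER_CUBIC)
t=[crop("top",138,160),crop("top",231,162),crop("top",320,160)]
s=[crop("side",180,240),crop("side",228,185),crop("side",262,150)]
cv2.imwrite("pics/mos.png",np.vstack([np.hstack(t),np.hstack(s)])[...,::-1])
# red blobs, block contour
for n in("top","side"):
    im=np.load(f"pics/{n}0.npy"); hsv=cv2.cvtColor(im,cv2.COLOR_RGB2HSV)
    m=((hsv[...,0]<6)|(hsv[...,0]>174))&(hsv[...,1]>170)&(hsv[...,2]>60)
    N,L,S,C=cv2.connectedComponentsWithStats(m.astype(np.uint8))
    for i in range(1,N):
        if S[i,4]>20: print(n,"red",S[i],C[i],np.median(hsv[L==i],0))
im=np.load("pics/top0.npy");hsv=cv2.cvtColor(im,cv2.COLOR_RGB2HSV)
print(hsv[190,228:290:3])
print(hsv[172:212,143:182:4,2])
print(hsv[172:212:3,143:182:4,0])
E
```

```text
top red [197 147  20  20 207] [206.57   156.7778] [  1. 199. 134.]
top red [152 182  14  14 137] [157.9051 188.8978] [  1. 198. 124.]
top red [155 221  21  17 202] [164.2228 229.1832] [  1. 199. 133.]
side red [202 203  13  21 247] [207.8543 212.9433] [  1. 217. 156.]
side red [199 249  13  18 209] [205.0191 257.9043] [  1. 216. 146.]
side red [238 249  17  26 371] [245.6712 261.4987] [  1. 216. 162.]
[[  0  11  68]
 [170  22  70]
 [ 13 165  71]
 [ 12 136  73]
 [ 12 140  71]
 [ 12 138  72]
 [ 11 133  71]
 [ 20 144 106]
 [ 19 132  81]
 [105  37  41]
 [135  15 139]
 [ 12 109  68]
 [ 19 148 129]
 [ 20 140  95]
 [ 18 130  96]
 [ 19 139 138]
 [ 13 147  87]
 [ 14 150  95]
 [ 12 142 104]
 [ 10  14 110]
 [ 12  12 108]]
[[ 96 103 102  69  73  71  68  71 101  98]
 [102 109 107  69  73  70  64  68 102  99]
 [100 107 103  69  73  71  71  70 100  93]
 [100 105 102  71  74  64  70  70 101  91]
 [ 99 107  99  70  73  66  67  73  97  93]
 [102 106 101  75  73  69  68  71 100  96]
 [ 97 104  98  76  75  64  63  65 102 102]
 [101 105 101  66  68  54  64  28 103  96]
 [ 98 103  94  47  41  36  55  18  
[... 1244 characters left out ...]
5  97  92]
 [100 102 100 103  91  95  96  65  94  94]
 [101  97  96 100  94  90  94  67  96  99]]
[[  9   0  10  11   0  10   4   6  13   8]
 [ 13   8   6   0   8  25  12   0   6  17]
 [  3  11   4   8   0   0   7   9  15   0]
 [  7  10  11  12   3   5   8 174  10  19]
 [  9  11   8   1   0   1   9  10   5  13]
 [ 10   6   1   0   1 179  10   6  11  10]
 [  9   7  20   1   1   1   5  10  10   8]
 [  4  10  10   1   0 179  13  10   6   8]
 [ 10   8  10  10   9   6   7  10  10   8]
 [  4   5   0   9  10  14   9 170   7  11]
 [  9  12  10  15   4   9  13   9  11   9]
 [ 15  13   9  10   7  10   0  23  10  10]
 [  0   0   4   4   8  13   4  12  10  15]
 [  7  13  13   4   8   5  10   0   4   8]]
```

View pics/mos.png

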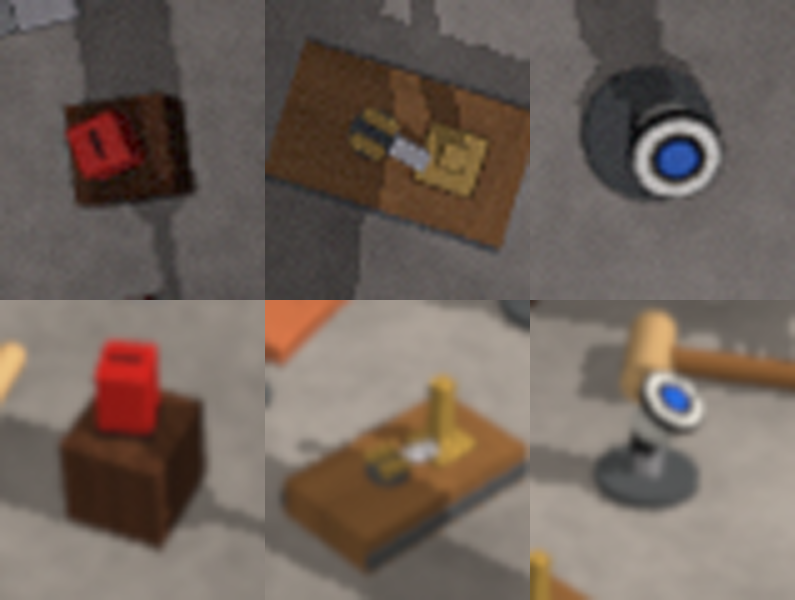

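The mosaic (5× crops) shows the following:
- **Stand:** the smallest red handle sits yawed in its stand, black line around (98,144).
- **Block:** the cheeks and slot are at (375,133). The grey dog points to (410,153), clockwise of the block's axis. The stem is near (453,155).
- **Camera:** the lens is at (680,158) and its foot near (650,132).

Next I'll measure these with masks.

```bash
python3 - <<'E'
from h import *
np.set_printoptions(precision=4,suppress=True)
U=8
def big(n,x,y,w,h):
    a=np.load(f"pics/{n}0.npy")[y:y+h,x:x+w]; return cv2.resize(a,None,fx=U,fy=U,interpolation=cv2.INTER_CUBIC),cv2.cvtColor(cv2.resize(a,None,fx=U,fy=U,interpolation=cv2.INTER_CUBIC),cv2.COLOR_RGB2HSV)
def nat(p,x,y): return (np.array(p,float)+.5)/U-.5+[x,y]
def rect(m,x,y):
    m=cv2.morphologyEx(m.astype(np.uint8),cv2.MORPH_CLOSE,np.ones((17,17)))
    c=max(cv2.findContours(m,0,1)[0],key=cv2.contourArea); return nat(cv2.boxPoints(cv2.minAreaRect(c)),x,y),c
def rep(name,b,z,n="top"):
    P=onz(n,b,z); e=P[1]-P[0];f=P[2]-P[1]
    print(name,"c",P.mean(0),"sides",np.hypot(*e[:2]),np.hypot(*f[:2]),"yaw",np.degrees(np.arctan2(e[1],e[0])),np.degrees(np.arctan2(f[1],f[0])))
    return P.mean(0)
rgb,h=big("top",138,160,53,60); red=((h[...,0]<6)|(h[...,0]>174))&(h[...,1]>150)
b,_=rect(red&(h[...,2]>95),138,160); rep("handle top",b,.110)
m=red&(h[...,2]>95); 
# black line on top
hb=cv2.fillPoly(np.zeros(m.shape,np.uint8),[np.int32((b-[138,160]+.5)*U-.5)],1)
hb=cv2.erode(hb,np.ones((33,33)));k=(hb>0)&(h[...,2]<85); pts=np.argwhere(k)[:,::-1].astype(np.float32)
l=cv2.fitLine(pts,2,0,.01,.01).ravel(); q=onz("top",nat([l[2:]-l[:2]*20,l[2:]+l[:2]*20],138,160),.11); d=q[1]-q[0]
print("line mid",q.mean(0),"yaw",np.degrees(np.arctan2(d[1],d[0])))
# stand top
st=(h[...,2]<82)&~((h[...,1]<70)) | red
b,_=rect(st,138,160); rep("stand(all)",b,.062)
# block
rgb,h=big("top",225,162,70,60); m=(h[...,0]>5)&(h[...,0]<26)&(h[...,1]>95)&(h[...,2]>45)
b,_=rect(m,225,162); c=rep("block",b,.030)
br=(h[...,0]>15)&(h[...,0]<26)&(h[...,1]>100)
np.save("pics/blk.npy",h)
# cheeks in window, dog grey
Y,X=np.mgrid[:h.shape[0],:h.shape[1]]
N=nat(np.stack([X,Y],-1).reshape(-1,2),225,162).reshape(*X.shape,2)
w=(N[...,0]>299-50)&(N[...,0]<311)
ch=br&(N[...,0]<310.5)&(N[...,0]>298)
dog=(h[...,1]<60)&(h[...,2]>110)&(abs(N[...,0]-313)<7)&(abs(N[...,1]-192.5)<6)
print(nat([0,0],0,0))
E
```

```text
handle top c [0.5512 0.29   0.11  ] sides 0.02995109026035914 0.032326764377677106 yaw -67.02774048835228 -155.90455469239006
line mid [0.5533 0.2912 0.11  ] yaw -157.69295175433217
stand(all) c [0.5522 0.2848 0.062 ] sides 0.07102118072607821 0.06235741534027098 yaw -82.71702389083626 -171.80342897029473
block c [0.548  0.0051 0.03  ] sides 0.08504103429355987 0.15066402174473706 yaw -18.038145710398506 -108.31536171054586
[-0.4375 -0.4375]
```

```bash
R='x' ; 
python3 -m pendant '[[[-0.38,0.46,0,0],[-0.76,0.93,0,0],[-0.76,0.93,0,0]]]' 0 | tail -c 600
python3 -m pendant '[[[-0.38,0.46,0,0],[-0.76,0.93,0,0],[-0.76,0.93,0,0]]]' >/dev/null
python3 -m pendant '[[[-0.38,0.46,0,0],[-0.76,0.93,0,0],[-0.76,0.93,0,0]]]' >/dev/null
python3 -m pendant '[[[-0.38,0.46,0,0],[-0.76,0.93,0,0],[-0.76,0.93,0,0]]]' >/dev/null
python3 -m pendant '[[[-0.38,0.46,0,0],[-0.76,0.93,0,0],[-0.76,0.93,0,0]]]' >/dev/null
python3 -m pendant '[[[-0.38,0.46,0,0],[-0.76,0.93,0,0],[-0.76,0.93,0,0]]]' 
python3 - <<'E'
from h import *
np.set_printoptions(precision=4,suppress=True)
U=8
def nat(p,x,y): return (np.array(p,float)+.5)/U-.5+[x,y]
def big(n,x,y,w,h):
    a=np.load(f"pics/{n}0.npy")[y:y+h,x:x+w]; return cv2.cvtColor(cv2.resize(a,None,fx=U,fy=U,interpolation=cv2.INTER_CUBIC),cv2.COLOR_RGB2HSV)
def cent(m,x,y): 
    p=np.argwhere(m)[:,::-1]; return nat(p.mean(0),x,y),m.sum()/U/U
# lens blue in both
bl={}
for n,x,y,w,hh in(("top",335,180,26,24),("side",275,155,30,30)):
    h=big(n,x,y,w,hh); m=(h[...,0]>98)&(h[...,0]<125)&(h[...,1]>140)&(h[...,2]>70); bl[n],a=cent(m,x,y); print(n,"lens",bl[n],a)
    w_=((h[...,1]<45)&(h[...,2]>135)).astype(np.uint8); c=max(cv2.findContours(w_,0,1)[0],key=cv2.contourArea); e=cv2.fitEllipse(c); print(" ring",nat(e[0],x,y),np.array(e[1])/U,e[2])
L,g=tri(bl["top"],bl["side"]); print("lens",L,"gap",g, "top@.083",onz("top",[bl["top"]],.083))
# stem top in side + top brass
for n,x,y,w,hh in(("top",298,182,32,24),("side",300,195,30,35)):
    h=big(n,x,y,w,hh); br=(h[...,0]>15)&(h[...,0]<27)&(h[...,1]>110); N,LB,S,C=cv2.connectedComponentsWithStats(br.astype(np.uint8))
    for i in range(1,N):
        if S[i,4]>300: print(n,"brass",nat(C[i],x,y),S[i,2:4]/U,S[i,4]/64)
    if n=="top":
        g=(h[...,1]<60)&(h[...,2]>105); N,LB,S,C=cv2.connectedComponentsWithStats(g.astype(np.uint8))
        for i in range(1,N):
            if S[i,4]>200:
                p=np.argwhere(LB==i)[:,::-1].astype(np.float32); l=cv2.fitLine(p,2,0,.01,.01).ravel(); q=onz("top",nat([l[2:],l[2:]+30*l[:2]],x,y),.04); d=q[1]-q[0]
                print("grey",nat(C[i],x,y),S[i,4]/64,q[0],np.degrees(np.arctan2(d[1],d[0])))
u=np.array([.314,.949]);c=np.array([.548,.0051])
print("proj screw",proj("top",[*(c+.018*u),.045]),proj("side",[*(c+.018*u),.045]),"stem top",proj("top",[*(c-.03*u),.083]),proj("side",[*(c-.03*u),.083]))
E
```

```text
time_s: 0.4
tcp_pos: [0.2261, -0.4844, 0.222]
ee_rot: [[-0.957, -0.289, -0.001], [-0.289, 0.957, 0.002], [-0.0, 0.002, -1.0]]
wrist_force: [0.7, -1.0, 0.3]
gripper_width: 1.004
gripper_force: 0.0
time_s: 1.9
tcp_pos: [0.4572, 0.0702, 0.2223]
ee_rot: [[-0.957, -0.291, 0.0], [-0.291, 0.957, 0.0], [-0.0, 0.0, -1.0]]
wrist_force: [1.0, -0.9, -0.3]
gripper_width: 0.999
gripper_force: 0.0
top lens [349.0827 191.3957] 48.140625
 ring [349.0282 191.1971] [14.5314 16.7097] 69.97223663330078
side lens [290.5773 169.2183] 14.28125
 ring [296.3981 173.8922] [14.8366 25.4062] 135.7225799560547
lens [ 0.5386 -0.2566  0.087 ] gap 0.0014131413715264226 top@.083 [[ 0.5394 -0.2572  0.083 ]]
grey [313.5067 193.5878] 753.15625 [ 0.5357 -0.1603  0.04  ] -90.0212460692397
proj screw [[252.2675 188.1889]] [[251.7354 216.0216]] stem top [[268.0207 192.6334]] [[262.423  201.2345]]
```

```bash

python3 -m pendant '[[[-0.38,0.46,0,0],[-0.77,0.92,0,0],[-0.77,0.92,0,0]]]' >/dev/null
python3 -m pendant '[[[-0.38,0.46,0,0],[-0.77,0.92,0,0],[-0.77,0.92,0,-0.053],[-0.77,0.92,0,-0.053],[-0.77,0.92,0,-0.053]]]' 
python3 - <<'E'
from h import *
np.set_printoptions(precision=4,suppress=True)
U=8
def nat(p,x,y): return (np.array(p,float)+.5)/U-.5+[x,y]
def big(n,x,y,w,h):
    a=np.load(f"pics/{n}0.npy")[y:y+h,x:x+w]; return cv2.cvtColor(cv2.resize(a,None,fx=U,fy=U,interpolation=cv2.INTER_CUBIC),cv2.COLOR_RGB2HSV)
n,x,y=("top",246,180); h=big(n,x,y,34,24)
for nm,m,z in(("brass",(h[...,0]>15)&(h[...,0]<27)&(h[...,1]>110)&(h[...,2]>75),.045),("grey",(h[...,1]<60)&(h[...,2]>100),.04),("dark",(h[...,2]<62)&(h[...,1]<110),.045)):
    N,LB,S,C=cv2.connectedComponentsWithStats(m.astype(np.uint8))
    for i in range(1,N):
        if S[i,4]>200:
            p=np.argwhere(LB==i)[:,::-1].astype(np.float32); l=cv2.fitLine(p,2,0,.01,.01).ravel(); q=onz("top",nat([l[2:],l[2:]+30*l[:2]],x,y),z); d=q[1]-q[0]
            print(nm,nat(C[i],x,y),S[i,4]/64,q[0],np.degrees(np.arctan2(d[1],d[0])))
# camera foot
x,y=314,170; h=big("top",x,y,50,40); m=((h[...,2]<62)&(h[...,1]<60))|((h[...,1]<45)&(h[...,2]>135))|((h[...,0]>98)&(h[...,1]>100)); m=cv2.morphologyEx(m.astype(np.uint8),cv2.MORPH_OPEN,np.ones((9,9)))
c=max(cv2.findContours(m,0,1)[0],key=cv2.contourArea); b=cv2.boundingRect(c); print("foot bbox",nat(b[:2],x,y),nat([b[0]+b[2],b[1]+b[3]],x,y))
E
```

```text
time_s: 2.7
tcp_pos: [0.55, 0.2873, 0.2215]
ee_rot: [[-0.922, -0.386, -0.002], [-0.386, 0.922, -0.001], [0.002, -0.001, -1.0]]
wrist_force: [-0.2, -0.2, -0.1]
gripper_width: 0.997
gripper_force: 0.0
brass [253.7503 185.6362] 20.25 [0.5612 0.0177 0.045 ] -119.91978807959153
brass [268.3331 193.5193] 144.359375 [ 0.5373 -0.0253  0.045 ] -6.810242663671513
brass [250.9314 190.8726] 19.34375 [0.5457 0.0262 0.045 ] -119.27398591799444
grey [259.5876 192.4711] 30.328125 [0.5409 0.0006 0.04  ] -119.41118721205042
dark [251.6164 187.919 ] 25.8125 [0.5545 0.0241 0.045 ] -120.28682061659968
dark [248.2443 202.4767] 10.421875 [0.5114 0.0345 0.045 ] -103.57537504128106
foot bbox [329.8125 172.5625] [353.8125 199.0625]
```

```bash

python3 -m pendant '[[[-0.02,0.02,0.4,0],[-0.02,0.02,0.77,0],[-0.02,0.02,0.77,0]]]' 
python3 -m pendant '[[[0,0,0.4,0],[0,0,0.77,0],[0,0,0.77,0],[0,0,0.77,0]]]' 
python3 -m pendant '[[[0,0,0,0],[0,0,0,0],[0,0,0,0],[0,0,0,0],[0,0,0,0],[0,0,0,0]]]' 1
```

```text
time_s: 3.0
tcp_pos: [0.5479, 0.2866, 0.1405]
ee_rot: [[-0.923, -0.384, -0.01], [-0.384, 0.923, -0.007], [0.012, -0.002, -1.0]]
wrist_force: [-0.5, 0.0, -1.1]
gripper_width: 0.999
gripper_force: 0.0
time_s: 3.4
tcp_pos: [0.5527, 0.2901, 0.0706]
ee_rot: [[-0.922, -0.387, 0.002], [-0.387, 0.922, 0.0], [-0.002, -0.0, -1.0]]
wrist_force: [0.1, 0.0, 1.5]
gripper_width: 1.002
gripper_force: 0.0
time_s: 4.0
tcp_pos: [0.5516, 0.2902, 0.0687]
ee_rot: [[-0.922, -0.387, 0.0], [-0.387, 0.922, 0.0], [-0.0, 0.0, -1.0]]
wrist_force: [0.1, 0.6, 0.4]
gripper_width: 0.537
gripper_force: 0.0
```

```bash

python3 -m pendant '[[[0,0,0,0],[0,0,0,0],[0,0,0,0],[0,0,0,0],[0,0,0,0],[0,0,0,0]]]' 1
python3 -m pendant '[[[0,0,-0.2,0],[0,0,-0.5,0],[0,0,-0.9,0],[0,0,-0.9,0],[0,0,-0.9,0]]]' 
python3 - <<'E'
from h import *
print(sense()['joints'])
shot("side","s1");a=np.load("pics/s1.npy"); x,y=150,170
cv2.imwrite("pics/s1c.png",cv2.resize(a[y:y+120,x:x+160],(800,600),interpolation=cv2.INTER_CUBIC)[...,::-1])
E
```

```text
time_s: 4.6
tcp_pos: [0.5516, 0.2902, 0.0685]
ee_rot: [[-0.922, -0.387, -0.0], [-0.387, 0.922, -0.0], [0.0, 0.0, -1.0]]
wrist_force: [0.3, 0.4, 0.2]
gripper_width: 0.346
gripper_force: 30.0
time_s: 5.1
tcp_pos: [0.5516, 0.2904, 0.1594]
ee_rot: [[-0.922, -0.387, 0.001], [-0.387, 0.922, 0.002], [-0.002, 0.001, -1.0]]
wrist_force: [-0.3, 1.3, -2.3]
gripper_width: 0.345
gripper_force: 30.0
[ 4.25989068e+01  2.46145189e+01 -4.97080885e+00 -3.85751869e-02
 -6.03047089e+01 -1.09808779e+02]
```

View pics/s1c.png

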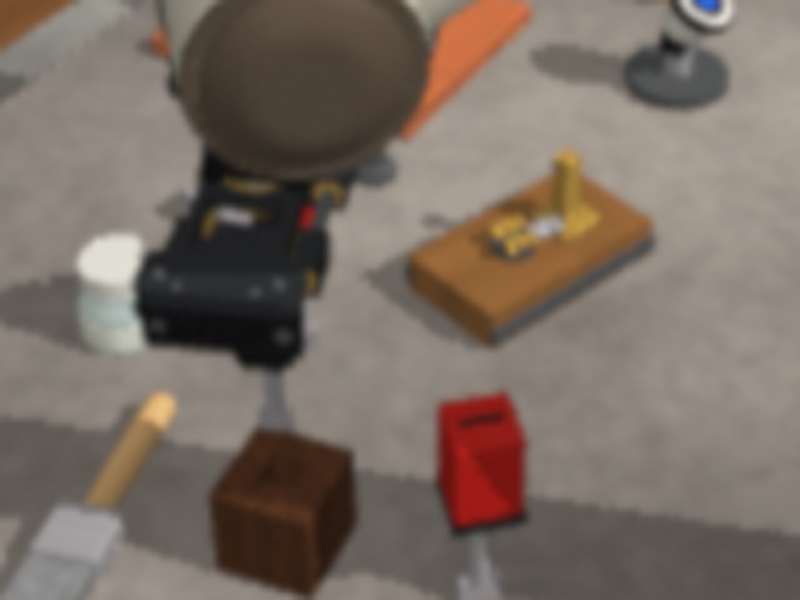

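```bash

python3 -m pendant '[[[0.17,-0.41,0,0],[0.34,-0.827,0,0],[0.34,-0.827,0,0]]]' >/dev/null
python3 -m pendant '[[[0.17,-0.41,0,0],[0.34,-0.827,0,0],[0.34,-0.827,0,0]]]' >/dev/null
python3 -m pendant '[[[0.17,-0.41,0,0],[0.34,-0.827,0,0],[0.34,-0.827,0,0]]]' >/dev/null
python3 -m pendant '[[[0,0,0,-0.11],[0,0,0,-0.22],[0,0,0,-0.328],[0,0,0,-0.328],[0,0,0,-0.328],[0,0,0,-0.328],[0,0,0,-0.328]]]' 
python3 - <<'E'
from h import *
s=sense();print(s['joints'],s['tcp_pos'])
shot("side","s2");a=np.load("pics/s2.npy"); x,y=200,150
T=s['tcp_pos']; print("expected tip px",(proj("side",[T[0],T[1],T[2]-.0625])-[x,y])*5+2, "slot",(proj("side",[[.5535,.022,.045],[.5535,.022,.038]])-[x,y])*5+2)
cv2.imwrite("pics/s2c.png",cv2.resize(a[y:y+96,x:x+128],(640,480),interpolation=cv2.INTER_CUBIC)[...,::-1])
shot("top","t2")
E
```

```text
time_s: 6.75
tcp_pos: [0.5534, 0.0225, 0.1577]
ee_rot: [[-0.495, -0.869, -0.002], [-0.869, 0.495, -0.0], [0.001, 0.001, -1.0]]
wrist_force: [-0.3, 0.9, -1.1]
gripper_width: 0.343
gripper_force: 30.0
[ 1.90857255e+01  1.84492120e+01 -1.49702580e+01 -1.61951284e-02
 -5.66741976e+01 -4.87443871e+01] [0.553382   0.02245282 0.157655  ]
expected tip px [[262.39330283 272.35687657]] slot [[261.00741918 332.03217394]
 [260.79545654 340.19160525]]
```

View pics/s2c.png

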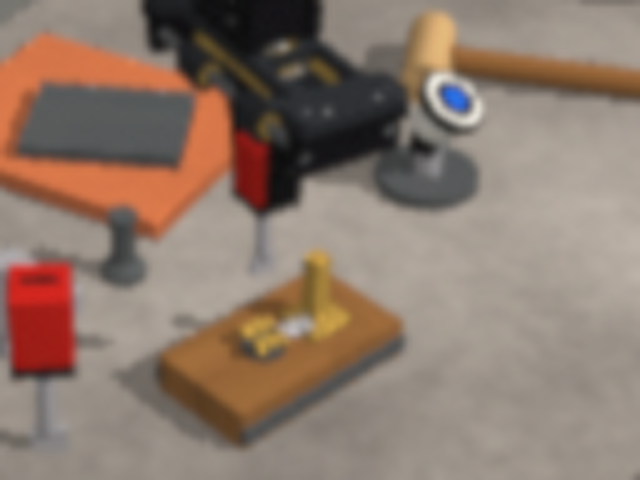

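The picture shows the blade tip at (261,271), within 2 px of the predicted point, and the slot at (263,335) directly below it. I'll descend now.

```bash

python3 -m pendant '[[[0,0,0.2,0],[0,0,0.4,0],[0,0,0.45,0],[0,0,0.45,0]]]'
python3 -m pendant '[[[0,0,0.04,0],[0,0,0.08,0],[0,0,0.115,0],[0,0,0.115,0],[0,0,0.115,0],[0,0,0.115,0]]]'
```

```text
time_s: 7.25
tcp_pos: [0.5533, 0.0218, 0.1128]
ee_rot: [[-0.494, -0.869, -0.002], [-0.869, 0.494, -0.001], [0.002, 0.001, -1.0]]
wrist_force: [0.2, -0.3, -1.3]
gripper_width: 0.344
gripper_force: 30.0
time_s: 7.85
tcp_pos: [0.5539, 0.022, 0.1023]
ee_rot: [[-0.494, -0.869, 0.0], [-0.869, 0.494, 0.0], [-0.0, -0.0, -1.0]]
wrist_force: [0.2, -0.0, -1.0]
gripper_width: 0.344
gripper_force: 30.0
```

```bash

python3 -m pendant '[[[0,0,0,-0.07],[0,0,0,-0.14],[0,0,0,-0.21],[0,0,0,-0.28],[0,0,0,-0.35],[0,0,0,-0.42],[0,0,0,-0.42]]]'
python3 -m pendant '[[[0,0,0,-0.07],[0,0,0,-0.14],[0,0,0,-0.21],[0,0,0,-0.28],[0,0,0,-0.35],[0,0,0,-0.43],[0,0,0,-0.43],[0,0,0,-0.43]]]'
python3 -m pendant '[[[0,0,0,0],[0,0,0,0]]]'
python3 -c "
from h import *
print(sense()['moment']); shot('side','s3');a=np.load('pics/s3.npy');x,y=200,150
cv2.imwrite('pics/s3c.png',cv2.resize(a[y:y+96,x:x+128],(640,480),interpolation=cv2.INTER_CUBIC)[...,::-1])"
```

```text
time_s: 8.55
tcp_pos: [0.5538, 0.0222, 0.1023]
ee_rot: [[0.317, -0.948, 0.0], [-0.948, -0.317, 0.0], [-0.0, -0.0, -1.0]]
wrist_force: [-0.8, 0.6, -0.8]
gripper_width: 0.344
gripper_force: 30.0
time_s: 9.35
tcp_pos: [0.5533, 0.0221, 0.1022]
ee_rot: [[0.924, -0.382, -0.001], [-0.382, -0.924, 0.0], [-0.001, 0.0, -1.0]]
wrist_force: [-2.1, 1.5, 0.1]
gripper_width: 0.344
gripper_force: 30.0
time_s: 9.55
tcp_pos: [0.5534, 0.0219, 0.1021]
ee_rot: [[0.925, -0.38, -0.001], [-0.38, -0.925, -0.0], [-0.001, 0.0, -1.0]]
wrist_force: [-1.7, 1.2, 1.3]
gripper_width: 0.342
gripper_force: 30.0
[ 0.56670767  1.07186958 -0.07208692]
```

View pics/s3c.png

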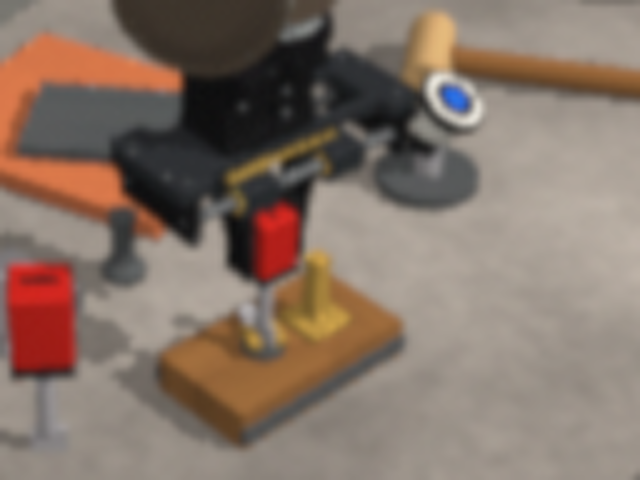

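The dog now points away at (245,312), clear of the foot, with the blade still in the slot. I'll withdraw, undo the turn and carry the driver back over the stand.

```bash

python3 -m pendant '[[[0,0,0,0.03],[0,0,-0.1,0.03],[0,0,-0.3,0.03],[0,0,-0.58,0.03],[0,0,-0.58,0.03],[0,0,-0.58,0.03]]]' | sed -n 1,4p
python3 -m pendant '[[[0,0,0,0.07],[0,0,0,0.14],[0,0,0,0.21],[0,0,0,0.28],[0,0,0,0.35],[0,0,0,0.42],[0,0,0,0.49],[0,0,0,0.56]]]' >/dev/null
python3 -m pendant '[[[0,0,0,0.07],[0,0,0,0.14],[0,0,0,0.21],[0,0,0,0.28],[0,0,0,0.35],[0,0,0,0.42],[0,0,0,0.5],[0,0,0,0.588]]]' >/dev/null
python3 -m pendant '[[[0,0,0,0],[0,0,0,0]]]' | sed -n 1,3p
python3 -m pendant '[[[-0.17,0.41,0,0],[-0.341,0.828,0,0],[-0.341,0.828,0,0]]]' >/dev/null
python3 -m pendant '[[[-0.17,0.41,0,0],[-0.341,0.828,0,0],[-0.341,0.828,0,0]]]' >/dev/null
python3 -m pendant '[[[-0.17,0.41,0,0],[-0.341,0.828,0,0],[-0.341,0.828,0,0],[-0.341,0.828,0,0],[-0.341,0.828,0,0]]]'
python3 -c "
from h import *
shot('side','s4');a=np.load('pics/s4.npy');x,y=150,170
t=optics.capture('top');np.save('pics/t4.npy',t)
cv2.imwrite('pics/s4c.png',np.hstack([cv2.resize(a[y:y+120,x:x+100],(500,600),interpolation=cv2.INTER_CUBIC),cv2.resize(t[160:220,225:255],(300,600),interpolation=cv2.INTER_CUBIC)])[...,::-1])"
```

```text
time_s: 10.2
tcp_pos: [0.5544, 0.022, 0.161]
ee_rot: [[0.901, -0.433, 0.003], [-0.433, -0.901, 0.001], [0.002, -0.002, -1.0]]
wrist_force: [-0.8, 0.1, -2.1]
time_s: 12.0
tcp_pos: [0.5534, 0.0218, 0.1593]
ee_rot: [[-0.906, -0.423, -0.001], [-0.423, 0.906, -0.0], [0.001, 0.0, -1.0]]
time_s: 13.1
tcp_pos: [0.5419, 0.2893, 0.1596]
ee_rot: [[-0.907, -0.421, -0.001], [-0.421, 0.907, -0.001], [0.001, -0.0, -1.0]]
wrist_force: [0.6, -0.9, -0.9]
gripper_width: 0.344
gripper_force: 30.0
```

View pics/s4c.png

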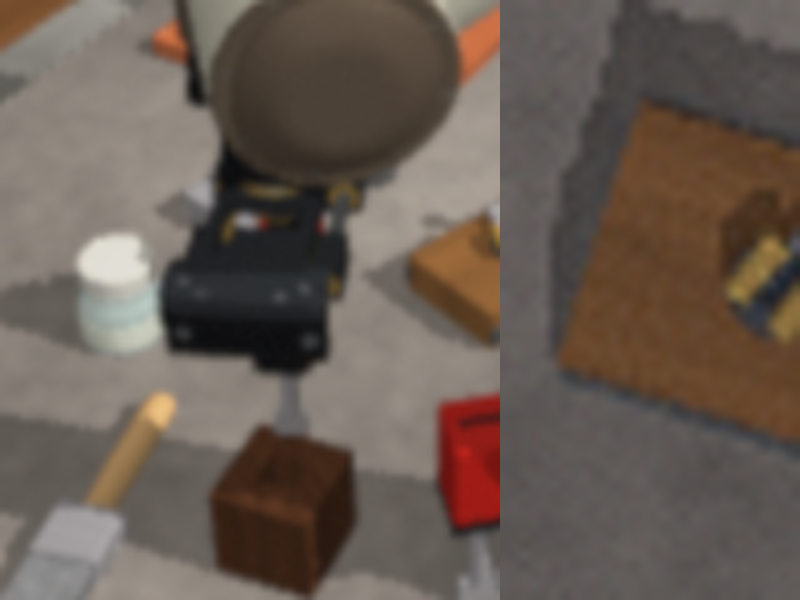

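```bash

python3 -m pendant '[[[-0.09,-0.03,0,0.018],[-0.09,-0.03,0,0.018],[-0.09,-0.03,0,0.018],[-0.09,-0.03,0,0.018]]]'
python3 - <<'E'
from h import *
np.set_printoptions(precision=4,suppress=True)
U=8
def nat(p,x,y): return (np.array(p,float)+.5)/U-.5+[x,y]
x,y=246,176; h=cv2.cvtColor(cv2.resize(np.load("pics/t4.npy")[y:y+28,x:x+34],None,fx=U,fy=U,interpolation=cv2.INTER_CUBIC),cv2.COLOR_RGB2HSV)
for nm,m,z in(("brass",(h[...,0]>15)&(h[...,0]<27)&(h[...,1]>110)&(h[...,2]>75),.045),("grey",(h[...,1]<60)&(h[...,2]>90),.04),("dark",(h[...,2]<62)&(h[...,1]<110),.045)):
    N,LB,S,C=cv2.connectedComponentsWithStats(m.astype(np.uint8))
    for i in range(1,N):
        if S[i,4]>200:
            p=np.argwhere(LB==i)[:,::-1].astype(np.float32); l=cv2.fitLine(p,2,0,.01,.01).ravel(); q=onz("top",nat([l[2:],l[2:]+30*l[:2]],x,y),z); d=q[1]-q[0]
            print(nm,nat(C[i],x,y),S[i,4]/64,q[0],np.degrees(np.arctan2(d[1],d[0])))
E
```

```text
time_s: 13.6
tcp_pos: [0.5516, 0.2911, 0.1599]
ee_rot: [[-0.922, -0.387, -0.0], [-0.387, 0.922, -0.0], [0.0, 0.0, -1.0]]
wrist_force: [0.8, -0.0, -0.7]
gripper_width: 0.346
gripper_force: 30.0
brass [250.1474 186.1195] 23.109375 [0.5599 0.0284 0.045 ] -37.93899953104328
brass [267.8168 193.5617] 157.15625 [ 0.5372 -0.0238  0.045 ] -62.091818653648254
brass [254.5826 190.0814] 23.3125 [0.548  0.0154 0.045 ] -36.32678310986399
grey [257.83   181.9531] 32.625 [0.5723 0.0055 0.04  ] -43.013722368962775
dark [252.6583 187.9546] 12.5625 [0.5543 0.021  0.045 ] -42.964561406359444
```

```bash
python3 - <<'E'
from h import *
np.set_printoptions(precision=4,suppress=True)
U=8
def nat(p,x,y): return (np.array(p,float)+.5)/U-.5+[x,y]
for f in("side0","s4"):
    x,y=236,195; a=np.load(f"pics/{f}.npy")[y:y+40,x:x+44]; h=cv2.cvtColor(cv2.resize(a,None,fx=U,fy=U,interpolation=cv2.INTER_CUBIC),cv2.COLOR_RGB2HSV)
    for nm,m,z in(("grey",(h[...,1]<50)&(h[...,2]>160),.04),("brass",(h[...,0]>15)&(h[...,0]<28)&(h[...,1]>115)&(h[...,2]>95),.045)):
        N,LB,S,C=cv2.connectedComponentsWithStats(m.astype(np.uint8))
        for i in range(1,N):
            if 250<S[i,4]<9000: 
                p=np.argwhere(LB==i)[:,::-1].astype(np.float32); l=cv2.fitLine(p,2,0,.01,.01).ravel(); q=onz("side",nat([l[2:],l[2:]+30*l[:2]],x,y),z); d=q[1]-q[0]
                v=q[0][:2]-[.5535,.022]; print(f,nm,nat(C[i],x,y),S[i,4]/64,q[0],"from axis",np.degrees(np.arctan2(v[1],v[0])),"line",np.degrees(np.arctan2(d[1],d[0])))
E
```

```text
side0 grey [258.7307 215.011 ] 9.859375 [0.5387 0.     0.04  ] from axis -123.8774049706807 line -123.52677358089494
s4 grey [249.4296 212.3185] 6.203125 [0.5731 0.003  0.04  ] from axis -44.16958355366881 line 135.4813197562004
s4 brass [249.4755 216.998 ] 17.109375 [0.5577 0.0305 0.045 ] from axis 63.905369546818804 line 154.17317405962584
```

Both views give about 79.5° of rotation. The start angle can't be below -0.2, so the screw is now at 1.19 rad or more. I'll lower the driver into the stand.

```bash

python3 -m pendant '[[[0,0,0.2,0],[0,-0.01,0.4,0],[0,-0.01,0.4,0]]]'
python3 -m pendant '[[[0,0,0.15,0],[0,0,0.3,0],[0,0,0.45,0],[0,0,0.5,0],[0,0,0.5,0],[0,0,0.5,0]]]'
```

```text
time_s: 13.9
tcp_pos: [0.55, 0.2891, 0.1171]
ee_rot: [[-0.922, -0.387, -0.005], [-0.387, 0.922, -0.004], [0.006, -0.001, -1.0]]
wrist_force: [-0.5, 0.2, -1.6]
gripper_width: 0.343
gripper_force: 30.0
time_s: 14.5
tcp_pos: [0.5525, 0.2908, 0.0711]
ee_rot: [[-0.922, -0.388, 0.001], [-0.388, 0.922, 0.001], [-0.001, 0.0, -1.0]]
wrist_force: [-0.1, 1.0, -1.0]
gripper_width: 0.347
gripper_force: 30.0
```

```bash

python3 -m pendant '[[[0,0,0.02,0],[0,0,0.022,0],[0,0,0.022,0]]]'
python3 -m pendant '[[[0,0,0,0],[0,0,0,0],[0,0,0,0],[0,0,0,0],[0,0,0,0],[0,0,0,0]]]' 0
python3 -m pendant '[[[0,0,-0.2,0],[0,0,-0.5,0],[0,0,-0.9,0],[0,0,-0.9,0],[0,0,-0.9,0]]]'
python3 -c "
from h import *
print(sense()['joints'])
shot('side','s5');a=np.load('pics/s5.npy')
im=a;hsv=cv2.cvtColor(im,cv2.COLOR_RGB2HSV)
for n,q in(('s0',np.load('pics/side0.npy')),('s5',a)):
    hsv=cv2.cvtColor(q,cv2.COLOR_RGB2HSV);m=((hsv[...,0]<6)|(hsv[...,0]>174))&(hsv[...,1]>170)&(hsv[...,2]>60);m[:240]=0;m[:,230:]=0
    p=np.argwhere(m);print(n,len(p),p.mean(0),p.min(0),p.max(0))
"
```

```text
time_s: 14.8
tcp_pos: [0.5523, 0.2907, 0.0684]
ee_rot: [[-0.922, -0.388, 0.001], [-0.388, 0.922, 0.001], [-0.001, 0.0, -1.0]]
wrist_force: [-1.2, 0.5, -0.3]
gripper_width: 0.343
gripper_force: 30.0
time_s: 15.4
tcp_pos: [0.552, 0.2905, 0.0678]
ee_rot: [[-0.922, -0.387, -0.0], [-0.387, 0.922, -0.0], [0.0, -0.0, -1.0]]
wrist_force: [-0.4, -0.3, -0.4]
gripper_width: 0.801
gripper_force: 0.0
time_s: 15.9
tcp_pos: [0.5522, 0.2908, 0.1591]
ee_rot: [[-0.922, -0.387, 0.002], [-0.387, 0.922, 0.002], [-0.002, 0.001, -1.0]]
wrist_force: [-0.2, -0.7, 0.2]
gripper_width: 0.998
gripper_force: 0.0
[ 4.25996280e+01  2.46707130e+01 -4.92908452e+00 -1.88326670e-02
 -6.02432003e+01 -1.09809314e+02]
s0 209 [257.90430622 205.01913876] [249 199] [266 211]
s5 188 [258.46808511 204.68085106] [249 199] [266 211]
```

The driver is back with the same image extents as at the start. I'll move over the stamp now and work out the lens azimuth from the foot at the same time.

```bash

python3 -m pendant '[[[0.22,-0.47,0,0],[0.447,-0.948,0,0],[0.447,-0.948,0,0]]]' >/dev/null
python3 -m pendant '[[[0.22,-0.47,0,0],[0.447,-0.948,0,0],[0.447,-0.948,0,0]]]' >/dev/null
python3 -m pendant '[[[0.22,-0.47,0,0],[0.447,-0.948,0,0],[0.447,-0.948,0,0],[0.447,-0.948,0,0]]]' >/dev/null
python3 -m pendant '[[[0,0,0,-0.07],[0,0,0,-0.14],[0,0,0,-0.21],[0,0,0,-0.28],[0,0,0,-0.35],[0,0,0,-0.428],[0,0,0,-0.428],[0,0,0,-0.428]]]'
python3 - <<'E'
from h import *
from scipy.optimize import least_squares
np.set_printoptions(precision=4,suppress=True)
U=8; x,y=314,165
h=cv2.cvtColor(cv2.resize(np.load("pics/top0.npy")[y:y+50,x:x+60],None,fx=U,fy=U,interpolation=cv2.INTER_CUBIC),cv2.COLOR_RGB2HSV)
m=(((h[...,2]<62))|((h[...,1]<45)&(h[...,2]>135))|((h[...,0]>98)&(h[...,1]>100))).astype(np.uint8)
m=cv2.morphologyEx(cv2.morphologyEx(m,cv2.MORPH_OPEN,np.ones((9,9))),cv2.MORPH_CLOSE,np.ones((15,15)))
c=max(cv2.findContours(m,0,1)[0],key=cv2.contourArea).reshape(-1,2)
P=onz("top",(c+.5)/U-.5+[x,y],.008)[:,:2]
f=least_squares(lambda p:np.hypot(*(P-p).T)-.042,P.mean(0)+[.01,.01],loss="soft_l1",f_scale=.001)
res=f.fun; print("foot",f.x,"inliers",(abs(res)<.0015).mean(),"lens-foot",np.array([.5394,-.2572])-f.x)
K,D,T=cal("top")
b=m*0
w=((h[...,1]<45)&(h[...,2]>135)).astype(np.uint8)
cc=max(cv2.findContours(w,0,1)[0],key=cv2.contourArea); e=cv2.fitEllipse(cc); print("top ring axes",np.array(e[1])/U,e[2])
# predicted ring aspect/minor-axis angle (top,side) by azimuth; 
xs,ys=262,150; hs=cv2.cvtColor(cv2.resize(np.load("pics/side0.npy")[ys:ys+30,xs:xs+45],None,fx=U,fy=U,interpolation=cv2.INTER_CUBIC),cv2.COLOR_RGB2HSV)
ws=(((hs[...,1]<50)&(hs[...,2]>165))|((hs[...,0]>98)&(hs[...,0]<125)&(hs[...,1]>120))).astype(np.uint8)
N,LB,S,C=cv2.connectedComponentsWithStats(ws)
for i in range(1,N):
    if S[i,4]>300:
        cc=max(cv2.findContours((LB==i).astype(np.uint8),0,1)[0],key=cv2.contourArea); e=cv2.fitEllipse(cc); print("side comp",(np.array(e[0])+.5)/U-.5+[xs,ys],np.array(e[1])/U,e[2])
for az in range(100,230,15):
    a=np.radians(az); z=np.array([.5*np.cos(a),.5*np.sin(a),.866]); u=np.cross(z,[0,0,1]);u/=np.linalg.norm(u);v=np.cross(z,u); t=np.linspace(0,6.28,60)[:,None]
    R=np.array([.5394,-.2572,.083])+.022*(np.cos(t)*u+np.sin(t)*v); o=[]
    for n in("top","side"): e=cv2.fitEllipse(proj(n,R).astype(np.float32)); o+=[e[1][0]/e[1][1],e[2]]
    print(az,np.round(o,3))
E
```

```text
time_s: 17.75
tcp_pos: [0.5386, -0.0224, 0.1574]
ee_rot: [[-0.313, -0.95, -0.001], [-0.95, 0.313, -0.0], [0.0, 0.001, -1.0]]
wrist_force: [0.2, 0.3, -0.3]
gripper_width: 1.001
gripper_force: 0.0
foot [ 0.5591 -0.2627] inliers 0.3256924546322827 lens-foot [-0.0197  0.0055]
top ring axes [14.5314 16.7097] 69.97223663330078
side comp [290.647  169.3515] [ 7.365  12.6144] 128.3435516357422
side comp [290.591  169.2358] [3.4593 5.7532] 128.3851776123047
side comp [305.3799 178.341 ] [2.3642 3.6643] 40.18424987792969
100 [  0.97  158.23    0.863  83.507]
115 [  0.952 132.433   0.872  98.188]
130 [  0.93  114.906   0.852 112.262]
145 [  0.907  99.945   0.803 122.419]
160 [  0.884  86.039   0.73  128.163]
175 [  0.861  72.732   0.636 130.471]
190 [  0.836  59.861   0.529 130.306]
205 [  0.812  47.347   0.417 128.295]
220 [  0.79   35.13    0.307 124.812]
```

```bash

python3 -m pendant '[[[0.01,0,0.4,0],[0.01,0,0.8,0],[0.01,0,0.8,0]]]' >/dev/null
python3 -m pendant '[[[0,0,0.25,0],[0,0,0.25,0],[0,0,0.25,0],[0,0,0.25,0]]]' 
python3 -m pendant '[[[0,0,0,0],[0,0,0,0],[0,0,0,0],[0,0,0,0],[0,0,0,0],[0,0,0,0],[0,0,0,0],[0,0,0,0]]]' 1 >/dev/null
python3 -m pendant '[[[0,0,0,0],[0,0,0,0],[0,0,0,0],[0,0,0,0],[0,0,0,0]]]'
```

```text
time_s: 18.45
tcp_pos: [0.5395, -0.0243, 0.0548]
ee_rot: [[-0.312, -0.95, 0.003], [-0.95, 0.312, 0.0], [-0.001, -0.003, -1.0]]
wrist_force: [-0.8, -0.3, -1.0]
gripper_width: 0.998
gripper_force: 0.0
time_s: 19.75
tcp_pos: [0.5381, -0.0246, 0.0528]
ee_rot: [[-0.312, -0.95, -0.0], [-0.95, 0.312, 0.0], [0.0, 0.0, -1.0]]
wrist_force: [-0.8, 0.2, -1.4]
gripper_width: 0.157
gripper_force: 29.9
```

```bash

python3 -m pendant '[[[0.04,0,-0.014,0],[0.08,0,-0.024,0],[0.125,0,-0.032,0],[0.17,0,-0.034,0],[0.21,0,-0.034,0],[0.25,0,-0.03,0],[0.26,0,-0.028,0],[0.26,0,-0.028,0]]]' 
python3 - <<'E'
from h import *
s=sense();print(s['tcp_pos'],s['wrist_force'],s['moment'])
a=shot("side","s6");t=shot("top","t6")
cv2.imwrite('pics/s6c.png',np.hstack([cv2.resize(a[180:240,230:280],(500,600),interpolation=cv2.INTER_CUBIC),cv2.resize(t[165:225,250:280],(300,600),interpolation=cv2.INTER_CUBIC)])[...,::-1])
E
```

```text
time_s: 20.55
tcp_pos: [0.5308, -0.048, 0.0567]
ee_rot: [[-0.312, -0.95, 0.002], [-0.95, 0.312, 0.002], [-0.003, -0.002, -1.0]]
wrist_force: [-1.4, 7.2, 5.3]
gripper_width: 0.161
gripper_force: 30.0
[ 0.53079059 -0.04800368  0.05666882] [-1.3849999   7.17595212  5.32732387] [2.3822831  0.59246077 0.05427008]
```

View pics/s6c.png

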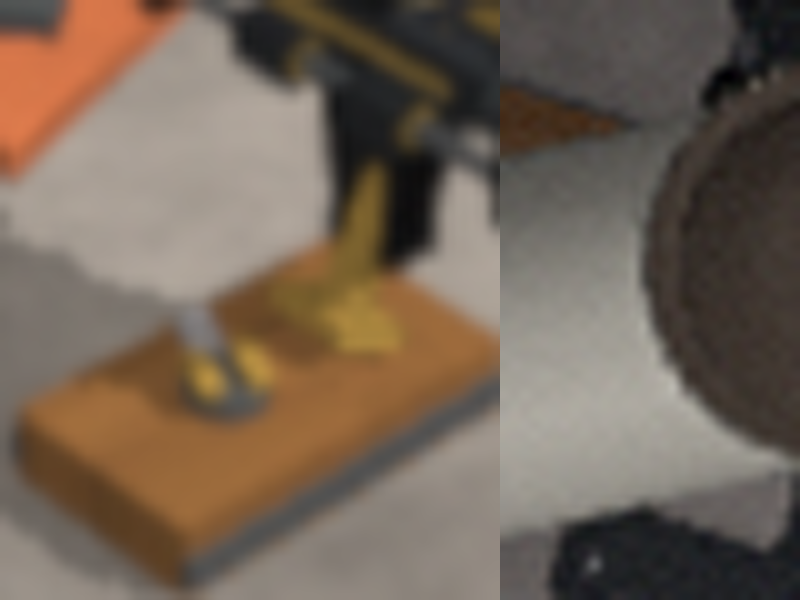

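The stem now leans away in the gripper while the foot stays in the nest, and the dog is clear at (200,330). I'll lift and measure the tilt on the lean plane.

```bash

python3 -m pendant '[[[0,0,-0.1,0],[0,0,-0.4,0],[0,0,-0.8,0],[0,0,-1,0],[0,0,-1,0],[0,0,-1,0],[0,0,-1,0]]]' 
python3 - <<'E'
from h import *
np.set_printoptions(precision=4,suppress=True)
U=8
s=sense();T=s['tcp_pos'];R=s['ee_rot'];print(T,s['gripper_width'])
a=shot("side","s7")
G=T-R[:,2]*.019; c=proj("side",[G-[0,0,.03]])[0]; x,y=(c-[25,25]).astype(int)
big=cv2.resize(a[y:y+50,x:x+50],None,fx=U,fy=U,interpolation=cv2.INTER_CUBIC); h=cv2.cvtColor(big,cv2.COLOR_RGB2HSV)
m=(h[...,0]>15)&(h[...,0]<28)&(h[...,1]>115)&(h[...,2]>60)
N,LB,S,C=cv2.connectedComponentsWithStats(m.astype(np.uint8)); 
n=R[:,1]
o,_=ray("side",[[0,0]])
for i in range(1,N):
    if S[i,4]>400:
        p=np.argwhere(LB==i)[:,::-1]; q=(p+.5)/U-.5+[x,y]; _,d=ray("side",q); t=((G-o)@n)/(d@n); P=o+d*t[:,None]-G
        X=P@R[:,0]; Z=P[:,2]; print("comp",C[i],S[i,4]/64,"x",X.min(),X.max(),"z",Z.min(),Z.max())
        for lo in np.arange(-.05,.02,.006):
            k=(Z>lo)&(Z<lo+.006)
            if k.sum()>30: print("  z %.3f x %.4f..%.4f mean %.4f"%(lo+.003,*np.percentile(X[k],[3,97]),X[k].mean()))
cv2.imwrite('pics/s7c.png',cv2.resize(a[y:y+50,x:x+50],(600,600),interpolation=cv2.INTER_CUBIC)[...,::-1]); print(x,y,(proj("side",[G])[0]-[x,y])*12)
E
```

```text
time_s: 21.35
tcp_pos: [0.5287, -0.0496, 0.1541]
ee_rot: [[-0.312, -0.95, -0.004], [-0.95, 0.312, -0.0], [0.001, 0.003, -1.0]]
wrist_force: [-0.2, -0.5, -1.2]
gripper_width: 0.161
gripper_force: 30.0
[ 0.5287 -0.0496  0.1541] 0.16149555069040125
comp [228.8372  16.0269] 20.34375 x -0.018718520263235592 0.028387538102298455 z 0.040824294571921216 0.07468644556920695
comp [185.5673 199.5948] 101.03125 x -0.047574306504217984 0.01173226350123499 z -0.06086404008823615 0.02008307815354121
  z -0.047 x -0.0188..0.0031 mean -0.0078
  z -0.041 x -0.0243..-0.0020 mean -0.0129
  z -0.035 x -0.0304..-0.0030 mean -0.0164
  z -0.029 x -0.0364..-0.0014 mean -0.0188
  z -0.023 x -0.0428..0.0002 mean -0.0210
  z -0.017 x -0.0464..0.0005 mean -0.0181
  z -0.011 x -0.0207..0.0008 mean -0.0100
  z -0.005 x -0.0200..0.0006 mean -0.0098
  z 0.001 x -0.0192..0.0007 mean -0.0093
  z 0.007 x -0.0176..0.0003 mean -0.0084
  z 0.013 x -0.0143..-0.0002 mean -0.0073
  z 0.019 x -0.0127..-0.0023 mean -0.0075
244 158 [309.7694 213.1914]
```

View pics/s7c.png

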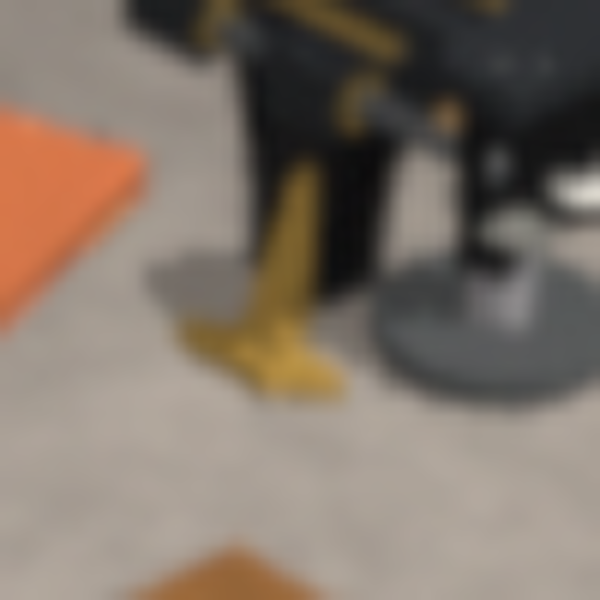

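The stamp hangs tilted in the grip, foot at (180–345,330–400), but this view lies nearly along the lean plane. I'll measure the tilt after moving to the focus with the final yaw.

```bash

python3 -m pendant '[[[0.35,-0.03,-0.04,0],[0.69,-0.06,-0.04,0],[0.69,-0.06,-0.04,0]]]' >/dev/null
python3 -m pendant '[[[0.35,-0.03,-0.04,0],[0.69,-0.06,-0.04,0],[0.69,-0.06,-0.04,0]]]' >/dev/null
python3 -m pendant '[[[0.35,-0.03,-0.03,0],[0.69,-0.06,-0.03,0],[0.69,-0.06,-0.03,0],[0.69,-0.06,-0.03,0]]]' >/dev/null
python3 -m pendant '[[[0,0,0,0.07],[0,0,0,0.14],[0,0,0,0.2],[0,0,0,0.27],[0,0,0,0.335],[0,0,0,0.335]]]' >/dev/null
python3 -m pendant '[[[0,0,0,0.07],[0,0,0,0.14],[0,0,0,0.2],[0,0,0,0.27],[0,0,0,0.335],[0,0,0,0.335],[0,0,0,0.335],[0,0,0,0.335]]]'
cat > m.py <<'E'
from h import *
import sys
np.set_printoptions(precision=4,suppress=True)
U=8; f=sys.argv[1]
s=sense();T=s['tcp_pos'];R=s['ee_rot'];print(T,s['gripper_width'],s['time_s'])
a=shot("side","s"+f); t=shot("top","t"+f)
G=T-R[:,2]*.019; c=proj("side",[G-[0,0,.02]])[0]; x,y=(c-[25,25]).astype(int)
h=cv2.cvtColor(cv2.resize(a[y:y+50,x:x+50],None,fx=U,fy=U,interpolation=cv2.INTER_CUBIC),cv2.COLOR_RGB2HSV)
m=(h[...,0]>15)&(h[...,0]<28)&(h[...,1]>115)&(h[...,2]>60)
N,LB,S,C=cv2.connectedComponentsWithStats(m.astype(np.uint8)); n=R[:,1]; o,_=ray("side",[[0,0]])
for i in range(1,N):
    if S[i,4]>400:
        p=np.argwhere(LB==i)[:,::-1]; q=(p+.5)/U-.5+[x,y]; _,d=ray("side",q); tt=((G-o)@n)/(d@n); P=o+d*tt[:,None]-G
        X=P@R[:,0]; Z=P[:,2]; print("comp",C[i],S[i,4]/64)
        for lo in np.arange(-.06,.03,.006):
            k=(Z>lo)&(Z<lo+.006)
            if k.sum()>30: print("  z %.3f x %.4f..%.4f mean %.4f"%(lo+.003,*np.percentile(X[k],[3,97]),X[k].mean()))
F=np.array([.5045,-.2541,.1436]); print("px of G, expected face",(proj("side",[G,F])-[x,y])*10)
cv2.imwrite(f'pics/m{f}.png',cv2.resize(a[y:y+60,x:x+60],(600,600),interpolation=cv2.INTER_CUBIC)[...,::-1])
E
python3 m.py 8
```

```text
time_s: 23.8
tcp_pos: [0.4827, -0.2513, 0.1666]
ee_rot: [[-0.997, 0.083, -0.0], [0.083, 0.997, 0.0], [0.0, 0.0, -1.0]]
wrist_force: [-0.7, -1.0, -1.8]
gripper_width: 0.16
gripper_force: 30.0
[ 0.4827 -0.2513  0.1666] 0.159566653333816 23.8
comp [274.2314  27.9533] 14.046875
comp [233.9941 153.4102] 8.0
  z 0.003 x 0.0051..0.0120 mean 0.0087
  z 0.009 x 0.0039..0.0135 mean 0.0087
  z 0.015 x 0.0051..0.0132 mean 0.0093
comp [ 45.803  241.6884] 79.78125
  z -0.057 x -0.0927..-0.0625 mean -0.0775
  z -0.051 x -0.0918..-0.0631 mean -0.0778
  z -0.045 x -0.0901..-0.0674 mean -0.0787
  z -0.039 x -0.0866..-0.0710 mean -0.0784
comp [170.6561 230.4402] 74.1875
  z -0.057 x -0.0242..-0.0086 mean -0.0158
  z -0.051 x -0.0322..-0.0051 mean -0.0181
  z -0.045 x -0.0356..-0.0011 mean -0.0184
  z -0.039 x -0.0383..0.0010 mean -0.0185
  z -0.033 x -0.0364..0.0011 mean -0.0175
  z -0.027 x -0.0317..0.0002 mean -0.0155
  z -0.021 x -0.0281..-0.0015 mean -0.0172
px of G, expected face [[262.5146 205.9722]
 [198.3225 288.7973]]
```

View pics/m8.png

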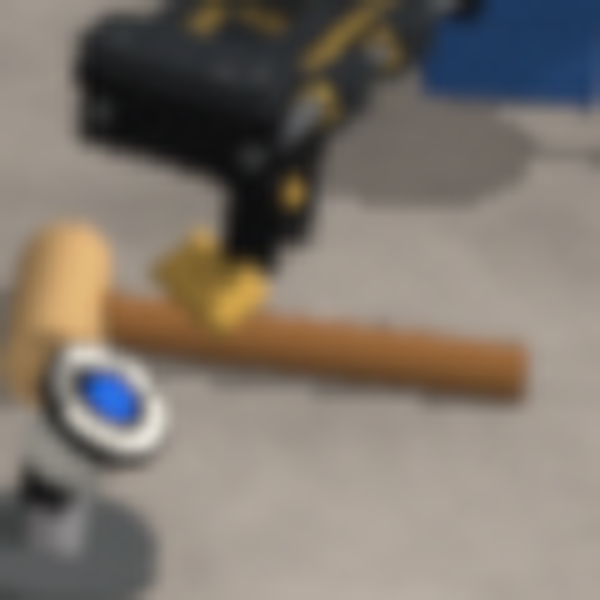

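```bash
python3 - <<'E'
from h import *
np.set_printoptions(precision=1,suppress=True)
s=sense();T=s['tcp_pos'];R=s['ee_rot'];G=T-R[:,2]*.019
c=proj("side",[G-[0,0,.02]])[0]; x,y=(c-[25,25]).astype(int)
t=R[:,0];Z=np.array([0,0,1.]);e2=R[:,1]
print("lens px",(proj("side",[[.5394,-.2572,.083]])-[x,y]+.5)*10-.5)
for th in(22,30,38):
    a=np.radians(th); z=np.sin(a)*t+np.cos(a)*Z; e1=np.cos(a)*t-np.sin(a)*Z; F=G-.0468*z
    P=[F+.018*i*e1+.018*j*e2 for i in(-1,1) for j in(-1,1)]; Q=[p+.008*z for p in P]
    print(th,((proj("side",P+Q)-[x,y]+.5)*10-.5).tolist(), F)
E
```

```text
lens px [[106.4 404.4]]
22 [[195.95572107598355, 252.78918576352976], [150.82945907181067, 291.4290636261496], [272.448334392521, 310.09622829077455], [228.55356186488007, 350.0612816443846], [205.02276953909598, 237.5840437746599], [159.88083547815802, 276.09336892542314], [281.885065611748, 295.04745904706493], [237.9870276171074, 334.8899486068164]] [ 0.5 -0.3  0.1]
30 [[185.89710346652635, 237.14197175932367], [140.55036964896385, 275.50288207397654], [255.78631789003975, 303.2447099250403], [211.6621450753713, 342.9927596910151], [197.20345780150478, 223.77831193187757], [151.8775482001696, 262.0480495811357], [267.42511316501134, 290.1280539927883], [223.33368728464518, 329.79558773338607]] [ 0.5 -0.3  0.1]
38 [[177.7839029063132, 220.59410475099992], [132.2301384942797, 258.6782622284765], [239.82211681273338, 294.2897149056655], [195.4622297248859, 333.7995904426576], [191.12500235807272, 209.3233295512523], [145.62855281584302, 247.3572968272556], [253.43359306815512, 283.33796513820187], [209.14158727307847, 322.8101845803486]] [ 0.5 -0.3  0.1]
```

The view shows the foot at about (213,288), parallel to the lens ring. Its edge slope gives about 28° of tilt, and the face sits within a few millimetres of the focus. I'll let it settle and hand in.

```bash
python3 -m pendant '[[[0,0,0,0],[0,0,0,0],[0,0,0,0]]]' && python3 -c "
from station import sense,r
print(sense()['joint_velocities']); print(r.finish_job())"
```

```text
time_s: 24.2
tcp_pos: [0.4826, -0.2517, 0.1667]
ee_rot: [[-0.996, 0.086, 0.0], [0.086, 0.996, 0.0], [-0.0, 0.0, -1.0]]
wrist_force: [0.4, -0.2, -0.8]
gripper_width: 0.158
gripper_force: 30.0
[ 0.03797752  0.00114215  0.02831869 -0.02673411  0.11668957 -0.109358  ]
the job is handed in; nothing more can be done
None
```

I handed the job in at 24.2 s without seeing a verdict: the dog is clear at about 1.2 rad by camera measurement, the screwdriver is back in its stand, and the stamp is held at the camera's focus, tilted about 28° towards the 30° needed.

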